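Hold the test kiln open by its lift lever

TASK

Open the cold test kiln with your fingertips and hold it open for the painter who is about to take out her piece: swing the catch with the yellow knob fully off the lid, then press the lever's red palm plate steadily all the way down to its stop and finish still holding it down there, lid raised. Only push, with nothing pinched or lifted; do not touch the lid itself, do not fling it up or let it drop, and leave the dishes, jar, bowl, cup and vase where they stand.

Things in the scene. Friction and masses are not known exactly. Their poses are not given: they have to be found in the camera images.
- palm_plate (a point): Centre of the top face of the red palm plate (60 mm along the lever, 100 across, 12 thick) at the lever's long end. Axes: -x outwards along the arm, away from the pivot, y across, z the face's normal. At rest 253 mm above the table, its outer edge tilted up 0.2 rad; at the stop 125 mm, outer edge down 0.3 rad. Free on all sides but +y, where the flat lever arm runs.
- lever_pivot (a point): Point on the lever's level pivot line, in the plate's middle plane, 190 mm above the table; the plate's face centre swings about it at 260 mm along the arm and 12 mm above it (along the plate's normal). Axes as for palm_plate.
- lift_lever (a joint): Lever angle, rad: 0 at rest (the roller on its short end, beyond the pivot, bears up under the lid's lug), growing as the palm plate goes down, 0.50 where it meets its rubber-buffered stop, 128 mm lower; pressed harder the rubber gives about 0.5 mm per N. Moving it takes 5 to 15 N on the plate; the lid's weight drives it back if let go. It gives under 0.02 while the catch bars the lid.
- lid (a joint): Angle of the kiln's heavy lid about the hinge line on its back edge, rad: 0 shut, growing as it rises, about 0.71 with the lever at its stop. A grey slab 280 x 260 mm, 50 thick, its top 250 mm above the table, hinged on the side away from the palm plate.
- lid_edge (a point): Middle of the lid's free front upper edge (on the palm plate's side of the kiln), 250 mm above the table when shut; axes of the lid: -x from the hinge to this edge, z up out of the lid.
- catch (a joint): Turn catch on the kiln's front, rad: at 0 its flat steel bar lies square over the lid's front edge and bars it; grows counter-clockwise seen from above, to 1.75 at its stop, the bar then lying along the front. The lid is free beyond about 1.25. Starts at 0 to 0.3; turns stiffly (1 N at the knob) and stays where left.
- catch_knob (a point): Centre of the upright yellow knob (16 mm diameter, 40 tall, foot 259 and top 299 mm above the table) on the outer end of the catch bar, 40 mm from the catch's pivot; nothing stands above it. Its axes turn with the catch; -x points from pivot to knob. The shut lid's top is 9 mm below the knob's foot.
- catch_pivot (a point): Point on the catch's upright pivot line, level with the knob's centre (279 mm above the table), 25 mm in front of the lid's front edge.
- kiln: The bench kiln, fixed, switched off and cold: grey casing 280 (x) x 260 (y) mm, 200 high under the lid; origin on the table under its centre. -x is its front (catch side; the palm plate juts out 305 mm from the centre there), the lid's hinge is along its +x side, the lever arm along its +y side.
- dish_blue: a loose white porcelain colour dish, 64 x 64 mm, 26 mm high, filled with dry dark blue colour; bystander; origin under its centre, z up
- dish_yellow: a loose white porcelain colour dish, 64 x 64 mm, 26 mm high, filled with dry yellow colour; bystander; origin under its centre, z up
- dish_coral: a loose white porcelain colour dish, 64 x 64 mm, 26 mm high, filled with dry coral colour; bystander; origin under its centre, z up
- glaze_jar: a loose glass jar with a white cap, 54 mm diameter, 85 mm high; bystander near the kiln's front; origin under its centre, z up
- rinse_bowl: a loose black bowl, red inside, 124 mm across the rim, 60 mm high; bystander; origin under its centre, z up
- brush_cup: a loose blue cup, 72 mm wide, 90 mm high, full of brushes up to 190 mm above the table; bystander; origin under its centre, z up
- vase: a loose white porcelain vase with a blue band, 80 mm wide, 125 mm high; bystander; origin under its centre, z up

How it is judged:
On the way, in this order (a step that is already met when the one before it is completed fails the run):
1. the catch is swung off the lid, the lid still shut (value of joint catch above 1.3 rad and value of joint lid below 0.05 rad), for 0.2 s.
2. the lever is pressed down to its stop and the lid is fully raised (value of joint lift_lever above 0.45 rad and value of joint lid above 0.6 rad and contact force between the fingers and lift_lever above 3 N), for 0.3 s.
At the end, for the whole second after the job is handed in: The catch stands off the lid (past 1.3 rad of 1.75), the lever is held within 0.05 rad of its stop by the fingers pressing on it with more than 3 N, and the lid stays still, raised more than 0.6 rad, resting on the lever alone (all of step 2 and value of joint catch above 1.3 rad and velocity of joint lid between -0.05 and 0.05 rad/s and contact force between the fingers and lid below 0.5 N); the arm keeps its last pose, push and grip.
It fails at once if the lid is flung up or dropped (turns faster than 2 rad/s) (velocity of joint lid above 2 rad/s or velocity of joint lid below -2 rad/s).
It fails at once if the robot touches the lid itself (contact force between any of the fingers, the arm and lid above 2 N).
It fails at once if the palm plate is gripped between the fingers instead of pressed (contact force between the fingers and lift_lever above 1 N and z of the grasp point in the frame of palm_plate below -0.001 m and x of the grasp point in the frame of palm_plate between -0.03 and 0.03 m and y of the grasp point in the frame of palm_plate between -0.05 and 0.05 m).
It fails at once if the catch knob is pinched instead of pushed (contact force between the fingers and catch above 1 N and distance between the grasp point and catch_knob below 0.02 m and horizontal distance between the grasp point and catch_knob below 0.005 m).
It fails at once if a bystander is shoved, tipped or lifted (distance of any of dish_blue, dish_yellow, dish_coral, glaze_jar, rinse_bowl, brush_cup, vase from where it was at the start of the episode above 0.03 m or angle between any of dish_blue, dish_yellow, dish_coral, glaze_jar, rinse_bowl, brush_cup, vase's own z axis and vertical above 0.35 rad).
It also fails if it takes over 58 s, if anything falls off the work surface, if the arm or the gripper's body presses on something with over 40 N, if the wrist force passes 120 N, or if a joint passes its speed limit or range.

ROBOT

A 7-joint arm with a two-finger parallel gripper is mounted at the origin on the work surface. World frame = base frame: x ahead of the robot, y to its left, z up, the work surface at z = 0. Lengths are in m, angles in rad, forces in N, time in s.
With the tool pointing down it reaches from about 0.35 to 0.9 m from the base axis. Payload 7.2 kg.
Tool frame: the origin (TCP) lies on the centre line of the jaws, within the pads' length; the fingertips stand 22 mm ahead of it and the grasp point (between the pads) lies 3 mm ahead of it; x points along the fingers, y is the direction in which the jaws open and shut, and the axes are right-handed (so a half turn about x gives the same grasp; the last joint's range is limited). The gripper opens to 85 mm and grips with 20 to 120 N. Pads are 22 mm wide; open, the fingers measure 114 mm over their backs; the gripper's body (76 mm by 85 mm) begins 54 mm behind the grasp point. The pads swing forward as they close: fully open they stand 13 mm farther back than shut.
Start: joints at [-1.34, 0.411, -0.013, 1.596, 0.006, 1.134, -0.082], TCP at [0.184, 0.597, 0.253] pointing down, gripper open.
Joint ranges: [-2.95, 2.95], [-0.29, 1.99], [-1.47, 1.44], [0.14, 2.54], [-1.03, 4.17], [0.13, 1.85], [-2.86, 2.86]. Speed limits (rad/s): [2.39, 2.39, 3.01, 3.01, 3.14, 3.14, 3.14].

INTERFACE

Orientations are given as a unit quaternion [x, y, z, w].
In Python, from bench import r, cams gives the robot as it stands. The module is installed in compiled form; this text tells all that it offers.
- The arm moves only by the shell command python3 -m inch 'ROWS' [FORCE]. ROWS is JSON, a list of rows, each a list of 3 entries, a list of its own where there are three numbers: the shift along the world's x, y, z in m, then the turn, a rotation vector about the world's x, y, z in rad, then the opening, from -1 (shut) to 1 (fully open), so that 0 is half open. A call has exactly 10 rows; each row shifts and turns the commanded pose from where the row before left it; what a row does not reach is not made up. A row lasts 1/8 s, in which the tool goes at most 62.5 mm and 10.7 degrees, less where a joint would pass 70% of its speed; a pose out of reach is approached as far as the arm can. A call is refused whole if a number of a shift passes 0.0625 or a number of a turn 0.188, either way. A call with a gripper value outside its range is refused whole. The fingers move at their own pace and stop on an object; FORCE is the grip in N (left out, the last holds). Time passes only in rows, so rows that do not move let the fingers close, or fill a call up. It gives the time, the measured TCP pose, the force and the opening at its end, in the units of the state.
- r.sense(): the state, without advancing time (a new reading comes with each control period).
- cams.capture(name): name is "side" or "top"; returns a dict with "image" (480x640x3 uint8, red, green, blue), "intrinsics" (3x3 intrinsics, pixels), "R" (3x3) and "t" (3): a world point X has camera coordinates R X + t. Camera axes: x right, y down, z forward; pixel columns grow to the right and rows downward; lengths in m; the calibration is good to about 2 mm. A picture is of the moment at which its call begins. There is no depth.
- r.hand_in(): hands the job in, once; it reports no verdict.
The state is a dict: "clock": time; "joints": joint angles; "qd": joint speeds; "effort": joint torques, N m; "eef_pos": TCP position; "tool_rot": TCP orientation; "wrist_force": force on the tool from outside, world axes, zero at the start; "moment": the same for the moment, N m; "gripper_width": opening from 0.0 (shut) to 1.0 (fully open).
Only numpy, scipy, OpenCV 4.12 (cv2) and the standard library are available. Lean on these libraries where they do the work, as an engineer would, in place of code of your own. Each camera call takes 0.05 s, during which the arm holds its last target.

## Working session

There is one attempt and no reset: what is moved stays moved. The work goes in short steps, Python scripts to look and compute and a shell command to move; the robot and the scene stay as the last step left them, time stands still between calls to the robot, and variables do not carry over. Pictures are saved under pics/ and viewed, and the job is handed in when it is done.

```bash
mkdir -p pics; ls; python3 - <<'E'
from bench import r,cams
import cv2,numpy as np,pickle
s=r.sense();print({k:np.round(v,3).tolist() for k,v in s.items()})
for n in("top","side"):
    d=cams.capture(n);pickle.dump(d,open(f"pics/{n}0.pkl","wb"))
    cv2.imwrite(f"pics/{n}0.png",d["image"][:,:,::-1])
    print(n,np.round(d["intrinsics"],1).tolist(),np.round(-d["R"].T@d["t"],3))
E
```

```text
pics
{'clock': 0.0, 'joints': [-1.34, 0.412, -0.013, 1.597, 0.006, 1.134, -0.082], 'qd': [-0.002, -0.002, -0.001, -0.001, 0.0, -0.001, -0.001], 'effort': [-0.001, -60.063, 0.682, -29.941, 0.014, 0.011, 0.0], 'eef_pos': [0.184, 0.597, 0.252], 'tool_rot': [0.105, 0.699, -0.106, 0.699], 'wrist_force': [0.772, -0.328, -0.372], 'moment': [-0.032, -0.026, 0.02], 'gripper_width': 0.998}
top [[581.6, 0.0, 320.6], [0.0, 581.6, 234.3], [0.0, 0.0, 1.0]] [ 0.267 -0.023  1.497]
side [[433.0, 0.0, 322.5], [0.0, 433.0, 235.8], [0.0, 0.0, 1.0]] [ 0.826 -0.697  1.048]
```

View pics/top0.png

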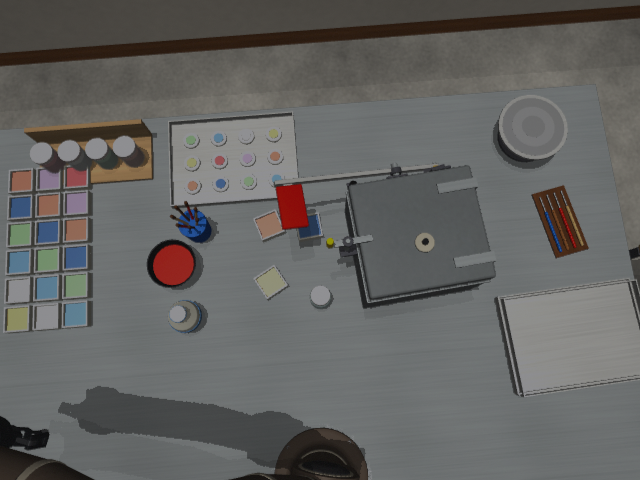

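View pics/side0.png

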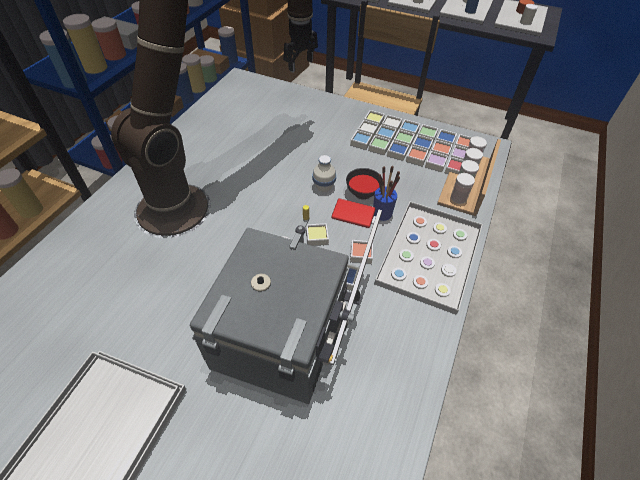

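The top view shows the yellow knob at about (330,241), the catch pivot at (347,241), the red plate at (292,207), and the lid corners around (347,184) to (493,275). In the side view the knob is at about (306,213) and the plate at (354,212).

```bash
cat > h.py <<'E'
import numpy as np,cv2,pickle
def load(n,i=0): return pickle.load(open(f"pics/{n}{i}.pkl","rb"))
def ray(d,px):
    K,R,t=d["intrinsics"],np.array(d["R"]),np.array(d["t"])
    v=R.T@np.linalg.solve(K,[px[0],px[1],1]);return -R.T@t,v/np.linalg.norm(v)
def onz(d,px,z):
    c,v=ray(d,px);return c+v*(z-c[2])/v[2]
def tri(d1,p1,d2,p2):
    c1,v1=ray(d1,p1);c2,v2=ray(d2,p2)
    a=np.linalg.lstsq(np.c_[v1,-v2],c2-c1,rcond=None)[0]
    A,B=c1+a[0]*v1,c2+a[1]*v2;return (A+B)/2,np.linalg.norm(A-B)
def proj(d,X):
    q=d["intrinsics"]@(np.array(d["R"])@X+d["t"]);return q[:2]/q[2]
def blobs(d,lo,hi,minA=15):
    m=cv2.inRange(cv2.cvtColor(d["image"],cv2.COLOR_RGB2HSV),lo,hi)
    n,l,st,c=cv2.connectedComponentsWithStats(m)
    return [(st[i].tolist(),c[i].round(1).tolist()) for i in range(1,n) if st[i,4]>=minA],l
E
python3 - <<'E'
from h import *
np.set_printoptions(precision=3,suppress=True)
T,S=load("top"),load("side")
for n,d in(("T",T),("S",S)):
    print(n,"yel",blobs(d,(22,170,80),(35,255,255),12)[0])
    print(n,"red",[b for b in blobs(d,(0,200,80),(6,255,255),300)[0]])
m=cv2.inRange(cv2.cvtColor(T["image"],cv2.COLOR_RGB2HSV),(0,200,80),(6,255,255));m[:, :265]=0
c=max(cv2.findContours(m,0,2)[0],key=cv2.contourArea);rc=cv2.minAreaRect(c);print(rc,cv2.boxPoints(rc))
print("axes",onz(T,(320,240),.25),onz(T,(420,240),.25),onz(T,(320,340),.25))
for n,d,b in(("T",T,(265,160,505,315)),):
    im=cv2.resize(d["image"][b[1]:b[3],b[0]:b[2]],None,fx=3.3,fy=3.3,interpolation=cv2.INTER_CUBIC);cv2.imwrite("pics/crop0.png",im[:,:,::-1])
E
```

```text
T yel [([327, 238, 7, 7, 39], [329.7, 241.1])]
T red [([276, 184, 32, 45, 1091], [291.8, 206.3]), ([153, 245, 41, 40, 1214], [172.7, 264.2])]
S yel []
S red []
((291.6329040527344, 206.244140625), (43.94765853881836, 25.91153907775879), 79.87532806396484) [[275.016 186.89 ]
 [300.524 182.335]
 [308.25  225.598]
 [282.742 230.153]]
axes [ 0.53 -0.04  0.25] [ 0.512 -0.259  0.25 ] [ 0.315 -0.023  0.25 ]
```

View pics/crop0.png

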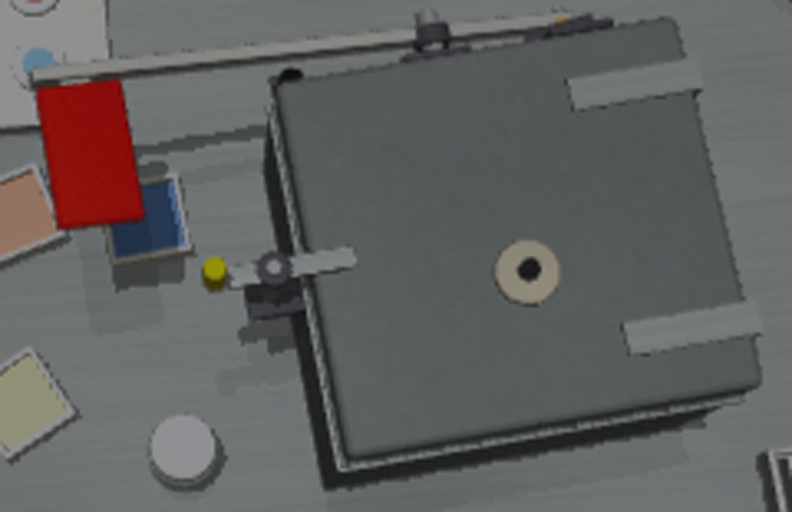

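```bash
cat > m.py <<'E'
from h import *
from bench import r
from scipy.spatial.transform import Rotation as Ro
np.set_printoptions(precision=3,suppress=True)
T,S=load("top"),load("side")
f=lambda x,y:(265+x/3.3-.35,160+y/3.3-.35)
A=[onz(T,f(*p),.25) for p in((276,88),(676,18),(760,385))]
print("lid",A,"w",np.linalg.norm(A[1]-A[0]),np.linalg.norm(A[2]-A[1]))
kx=(A[1]-A[0]);yaw=np.arctan2(kx[1],kx[0]);print("yaw",yaw)
c=(A[0]+A[2])/2;c[2]=0;print("kiln c",c)
ex=np.array([np.cos(yaw),np.sin(yaw),0]);ey=np.array([-ex[1],ex[0],0])
P=onz(T,(291.63,206.24),.253);print("plate",P,"in kiln",(P-c)@ex,(P-c)@ey)
bx=cv2.boxPoints(((291.63,206.24),(43.95,25.9),79.875));q=[onz(T,p,.253) for p in bx];print("sizes",np.linalg.norm(q[1]-q[0]),np.linalg.norm(q[2]-q[1]),"yaw pl",np.arctan2(*(q[1]-q[0])[1::-1]))
K=onz(T,(329.7,241.1),.297);print("knob",K,(K-c)@ex,(K-c)@ey)
V=onz(T,f(274,267),.285);print("cpiv",V,(V-c)@ex,(V-c)@ey,"d",np.linalg.norm((K-V)[:2]))
u=K-V;print("knob angle",np.arctan2(-u@ey,-u@ex))
print("side px knob,plate,lidcorner",proj(S,K),proj(S,P),[proj(S,a) for a in A])
for n,px,z in(("cup",(193,225),.09),("jar",(320,296),.085),("brushtip",(178,208),.19)):
    X=onz(T,px,z);print(n,X)
R=Ro.from_quat(r.sense()["tool_rot"]).as_matrix();print(R)
E
python3 m.py
python3 - <<'E'
from h import *
S=load("side");im=cv2.resize(S["image"][150:290,230:430],None,fx=4,fy=4,interpolation=cv2.INTER_CUBIC);cv2.imwrite("pics/crop1.png",im[:,:,::-1])
E
```

```text
lid [array([ 0.647, -0.113,  0.25 ]), array([ 0.674, -0.39 ,  0.25 ]), array([ 0.419, -0.411,  0.25 ])] w 0.2781419828635228 0.2559747399375209
yaw -1.4718992978202552
kiln c [ 0.533 -0.262  0.   ]
plate [0.61  0.016 0.253] in kiln -0.269054026599504 0.10437509267989199
sizes 0.05778047481187693 0.10092128433668704 yaw pl -1.4674720576644473
knob [ 0.516 -0.06   0.297] -0.2027335539813422 0.0028167497209206096
cpiv [ 0.516 -0.099  0.285] -0.1642509537395637 -0.0004454209531260403 d 0.03862061986653167
knob angle -0.08456783673510058
side px knob,plate,lidcorner [306.258 206.701] [353.554 210.356] [array([347.789, 253.378]), array([307.49 , 362.362]), array([190.015, 321.524])]
cup [0.627 0.269 0.09 ]
jar [ 0.426 -0.032  0.085]
brushtip [0.645 0.282 0.19 ]
[[-0.     0.294  0.956]
 [-0.001  0.956 -0.294]
 [-1.    -0.001  0.   ]]
```

View pics/crop1.png

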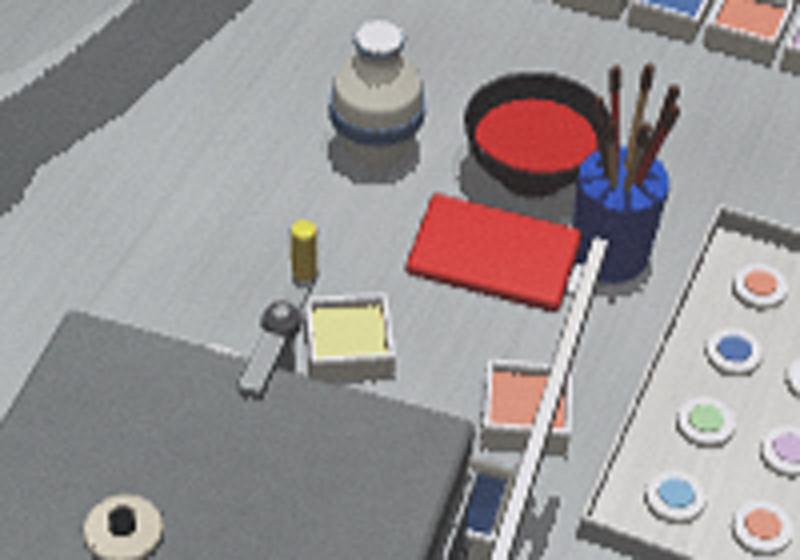

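```bash
python3 -m inch '[[[0,0,0.02],[0,0,0.039],-1],[[0.02,-0.035,0.03],[0,0,0.039],-1],[[0.025,-0.043,0.03],[0,0,0.039],-1],[[0.025,-0.043,0.03],[0,0,0.039],-1],[[0.025,-0.043,0],[0,0,0.039],-1],[[0.025,-0.043,0],[0,0,0.039],-1],[[0.025,-0.043,0],[0,0,0.039],-1],[[0.025,-0.043,0],[0,0,0.039],-1],[[0.025,-0.043,0],[0,0,0.039],-1],[[0.025,-0.043,0],[0,0,0.039],-1]]' 30
python3 - <<'E'
import numpy as np
np.set_printoptions(precision=3,suppress=True)
yaw=-1.4695;ex=np.array([np.cos(yaw),np.sin(yaw)]);ey=np.array([-ex[1],ex[0]])
c=np.array([.533,-.262]);V=c-.165*ex
prev=None
for th in(0,0,.2,.4,.6,.8,1,1.2,1.4,1.6,1.7):
    k=-np.cos(th)*ex-np.sin(th)*ey;t=np.sin(th)*ex-np.cos(th)*ey
    F=V+.04*k-(.040 if prev is None else .021)*t
    print(th,F,F-prev if prev is not None else '');prev=F
E
```

```text
clock: 1.35
eef_pos: [0.4044, 0.2166, 0.3632]
tool_rot: [-0.033, 0.706, 0.033, 0.706]
wrist_force: [1.4, 0.8, -0.4]
gripper_width: 0.001
0 [ 0.552 -0.054] 
0 [ 0.533 -0.056] [-0.019 -0.002]
0.2 [ 0.524 -0.053] [-0.009  0.003]
0.4 [ 0.516 -0.053] [-0.009  0.001]
0.6 [ 0.507 -0.054] [-0.009 -0.001]
0.8 [ 0.498 -0.057] [-0.009 -0.003]
1 [ 0.49  -0.061] [-0.008 -0.004]
1.2 [ 0.483 -0.067] [-0.007 -0.006]
1.4 [ 0.478 -0.074] [-0.005 -0.007]
1.6 [ 0.474 -0.082] [-0.004 -0.008]
1.7 [ 0.473 -0.087] [-0.001 -0.004]
```

```bash
python3 -m inch '[[[0.021,-0.038,0],[0,0,0],-1],[[0.022,-0.039,0],[0,0,0],-1],[[0.022,-0.039,0],[0,0,0],-1],[[0.022,-0.039,0],[0,0,0],-1],[[0.022,-0.039,0],[0,0,0],-1],[[0.022,-0.039,0],[0,0,0],-1],[[0.02,-0.033,0],[0,0,0],-1],[[0,0,-0.02],[0,0,0],-1],[[0,0,-0.02],[0,0,0],-1],[[0,0,-0.02],[0,0,0],-1]]'
cat > snap.py <<'E'
import sys
from h import *
from bench import r,cams
i=sys.argv[1]
D={}
for n in("top","side"):
    d=cams.capture(n);D[n]=d;pickle.dump(d,open(f"pics/{n}{i}.pkl","wb"))
a=cv2.resize(D["side"]["image"][140:340,190:430],None,fx=2.5,fy=2.5,interpolation=cv2.INTER_CUBIC)[:600,:400+200]
cv2.imwrite(f"pics/s{i}.png",a[:,:,::-1])
b=cv2.resize(D["top"]["image"][150:320,250:510],None,fx=3,fy=3,interpolation=cv2.INTER_CUBIC)
cv2.imwrite(f"pics/t{i}.png",b[:,:,::-1])
s=r.sense();print(s["clock"],np.round(s["eef_pos"],4),np.round(s["wrist_force"],1),np.round(s["joints"],2))
p=np.array(s["eef_pos"])
print("tip in side px",proj(D["side"],p-[0,0,.022]))
E
python3 snap.py 1
```

```text
clock: 2.6
eef_pos: [0.5547, -0.0478, 0.3022]
tool_rot: [-0.032, 0.707, 0.032, 0.706]
wrist_force: [0.1, 0.4, 0.5]
gripper_width: -0.001
2.7 [ 0.5537 -0.0475  0.301 ] [-0.2 -0.3 -0.1] [-0.41  0.27  0.51  1.73 -0.14  1.19  1.8 ]
tip in side px [322.81631852 213.28686351]
```

View pics/s1.png

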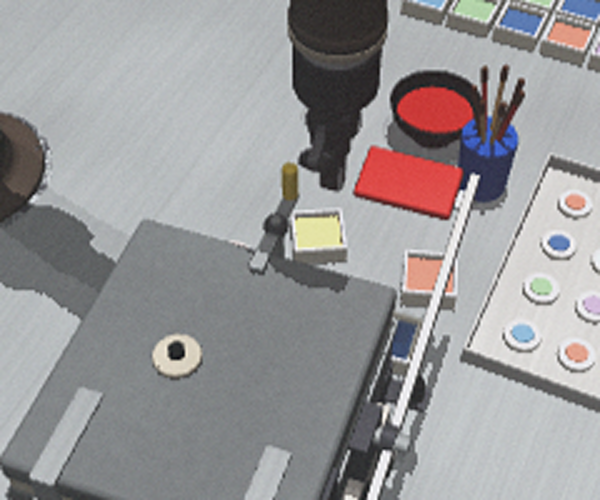

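View pics/t1.png

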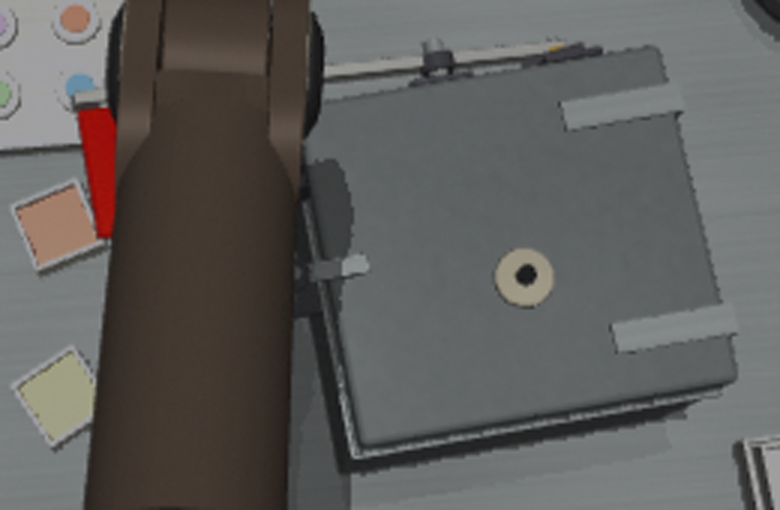

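Picture s1 shows the shut fingertips at crop (332,186), just to the far side of the knob at (289,180). The tip is within 2 px of where I predicted it. Now I'll push the knob.

```bash
python3 -m inch '[[[0,-0.006,-0.011],[0,0,0],-1],[[-0.01,-0.001,0],[0,0,0],-1],[[-0.01,-0.001,0],[0,0,0],-1],[[-0.009,0.002,0],[0,0,0],-1],[[-0.009,0.001,0],[0,0,0],-1],[[-0.009,-0.001,0],[0,0,0],-1],[[-0.009,-0.003,0],[0,0,0],-1],[[-0.008,-0.004,0],[0,0,0],-1],[[0,0,0],[0,0,0],-1],[[0,0,0],[0,0,0],-1]]'
python3 snap.py 2
```

```text
clock: 3.95
eef_pos: [0.4908, -0.0608, 0.2922]
tool_rot: [-0.032, 0.707, 0.032, 0.706]
wrist_force: [-0.9, 0.6, -0.8]
gripper_width: 0.002
4.05 [ 0.491  -0.0607  0.2921] [ 0.2 -0.5 -0.1] [-0.43  0.15  0.51  1.88 -0.08  1.13  1.78]
tip in side px [297.05041753 211.34842053]
```

View pics/s2.png

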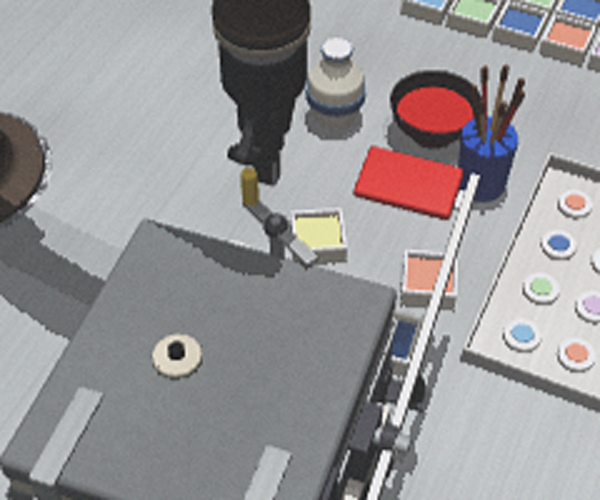

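The catch has turned to about 1 rad, with the knob at crop (249,186) and the finger behind it. I'll keep going to the stop.

```bash
python3 -m inch '[[[-0.004,-0.003,0],[0,0,0],-1],[[-0.004,-0.003,0],[0,0,0],-1],[[-0.005,-0.007,0],[0,0,0],-1],[[-0.004,-0.008,0],[0,0,0],-1],[[-0.001,-0.005,0],[0,0,0],-1],[[0,-0.004,0],[0,0,0],-1],[[0,0,0],[0,0,0],-1],[[0,0,0],[0,0,0],-1],[[0,0,0],[0,0,0],-1],[[0,0,0],[0,0,0],-1]]'
python3 snap.py 3
```

```text
clock: 5.3
eef_pos: [0.473, -0.0908, 0.2922]
tool_rot: [-0.032, 0.706, 0.032, 0.706]
wrist_force: [0.2, 0.3, -0.3]
gripper_width: 0.004
5.4 [ 0.473  -0.0908  0.2923] [-0.2  0.1  0.1] [-0.39  0.13  0.54  1.91 -0.07  1.13  1.83]
tip in side px [284.81614915 217.31413579]
```

View pics/s3.png

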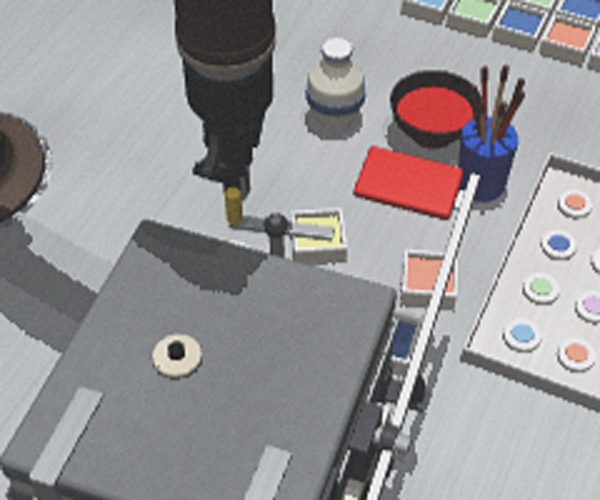

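```bash
python3 - <<'E'
from h import *
S=load("side",3)
print([b for b in blobs(S,(18,120,50),(38,255,255),10)[0] if 260<b[1][0]<330 and 200<b[1][1]<240])
yaw=-1.4695;ex=np.array([np.cos(yaw),np.sin(yaw)]);ey=np.array([-ex[1],ex[0]])
V=np.array([.533,-.262])-.165*ex
for th in(1.2,1.3,1.4,1.5,1.6,1.7):
    k=V+.04*(-np.cos(th)*ex-np.sin(th)*ey);print(th,proj(S,np.r_[k,.279]).round(1))
E
```

```text
[([280, 215, 7, 15, 72], [282.8, 221.5])]
1.2 [287.1 214.5]
1.3 [286.  215.5]
1.4 [285.1 216.5]
1.5 [284.3 217.7]
1.6 [283.6 218.8]
1.7 [283.2 220.1]
```

The knob reads about 1.65–1.7 rad, so the catch is clear of the lid. Next I'll back off, rise and go over the plate.

```bash
python3 -m inch '[[[0,0.015,0.01],[0,0,0],-1],[[0,0.015,0.025],[0,0,0],-1],[[0.017,0.015,0.025],[0,0,0],-1],[[0.03,0.015,0],[0,0,0],-1],[[0.03,0.015,0],[0,0,0],-1],[[0.03,0.016,0],[0,0,0],-1],[[0.03,0.016,0],[0,0,0],-1],[[0,0,-0.03],[0,0,0],-1],[[0,0,-0.022],[0,0,0],-1],[[0,0,0],[0,0,0],-1]]'
python3 snap.py 4
```

```text
clock: 6.65
eef_pos: [0.6092, 0.0164, 0.2986]
tool_rot: [-0.032, 0.708, 0.032, 0.705]
wrist_force: [-0.4, -0.1, -0.2]
gripper_width: -0.0
6.75 [0.6103 0.0162 0.301 ] [ 0.2 -0.5  0.2] [-0.45  0.37  0.47  1.6  -0.18  1.22  1.72]
tip in side px [354.36192743 203.13344175]
```

View pics/s4.png

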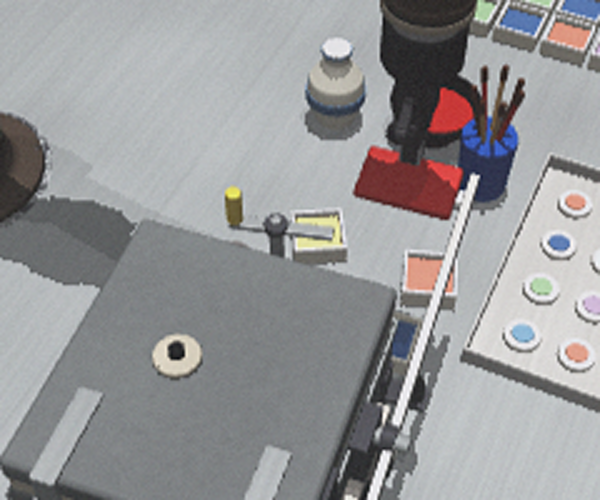

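The catch stands off the lid with the knob at crop (233,205), and the tips are over the plate's centre at crop (410,158). Now pressing, slowly at first contact.

```bash
python3 -m inch '[[[0,0,-0.01],[0,0,0],-1],[[0,0,-0.006],[0,0,0],-1],[[0,0,-0.005],[0,0,0],-1],[[0,0,-0.004],[0,0,0],-1],[[0,0,-0.004],[0,0,0],-1],[[0,0,-0.006],[0,0,0],-1],[[0,0,-0.007],[0,0,0],-1],[[0,0,-0.008],[0,0,0],-1],[[0,0,-0.008],[0,0,0],-1],[[0,0,-0.008],[0,0,0],-1]]'
python3 snap.py 5
```

```text
clock: 8.0
eef_pos: [0.6113, 0.0192, 0.2364]
tool_rot: [-0.032, 0.705, 0.034, 0.708]
wrist_force: [-1.6, 6.7, 13.1]
gripper_width: 0.004
8.1 [0.6112 0.019  0.2356] [-0.1  4.9 11. ] [-0.44  0.42  0.45  1.68 -0.21  1.08  1.74]
tip in side px [353.17193596 220.11986911]
```

View pics/s5.png

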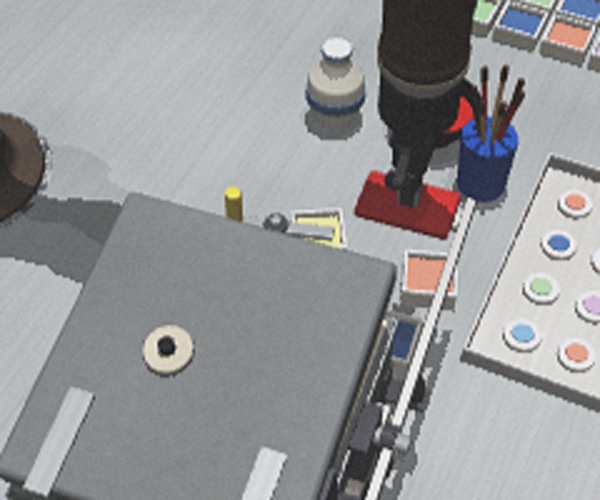

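The lid is rising cleanly, at 11–13 N on the fingers. I'll continue.

```bash
python3 -m inch '[[[0,0,-0.005],[0,0,0],-1],[[0,0,-0.008],[0,0,0],-1],[[0,0,-0.009],[0,0,0],-1],[[0,0,-0.009],[0,0,0],-1],[[0,0,-0.009],[0,0,0],-1],[[0,0,-0.009],[0,0,0],-1],[[0,0,-0.009],[0,0,0],-1],[[0,0,-0.009],[0,0,0],-1],[[0,0,-0.007],[0,0,0],-1],[[0,0,-0.005],[0,0,0],-1]]'
python3 snap.py 6
```

```text
clock: 9.35
eef_pos: [0.6118, 0.0145, 0.1572]
tool_rot: [-0.032, 0.705, 0.031, 0.708]
wrist_force: [-0.3, -5.2, 11.2]
gripper_width: -0.003
9.45 [0.6116 0.015  0.1566] [ 1.4 -1.4  6.6] [-0.41  0.51  0.43  1.76 -0.25  0.93  1.78]
tip in side px [350.59917813 240.48310826]
```

View pics/s6.png

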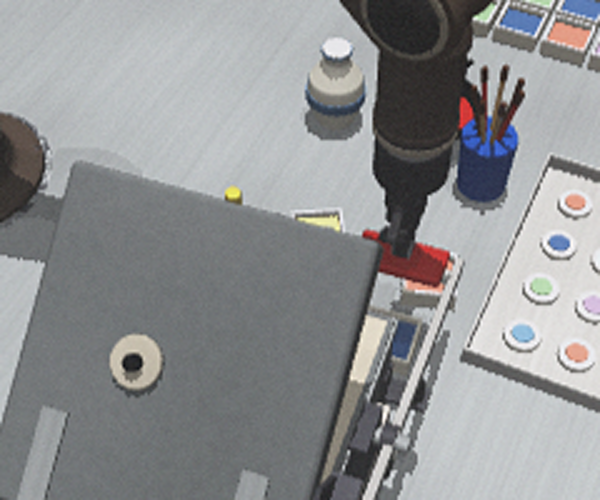

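```bash
python3 -m inch '[[[0,0,-0.004],[0,0,0],-1],[[0,0,-0.004],[0,0,0],-1],[[0,0,-0.003],[0,0,0],-1],[[0,0,-0.003],[0,0,0],-1],[[0,0,-0.003],[0,0,0],-1],[[0,0,0],[0,0,0],-1],[[0,0,0],[0,0,0],-1],[[0,0,0],[0,0,0],-1],[[0,0,0],[0,0,0],-1],[[0,0,0],[0,0,0],-1]]'
python3 snap.py 7
```

```text
clock: 10.7
eef_pos: [0.6121, 0.0136, 0.1412]
tool_rot: [-0.032, 0.705, 0.031, 0.708]
wrist_force: [-2.4, -6.3, 18.0]
gripper_width: -0.003
10.8 [0.612  0.0136 0.1412] [-1.5 -5.1 17.3] [-0.41  0.52  0.42  1.77 -0.26  0.9   1.79]
tip in side px [350.18832911 244.41912854]
```

View pics/s7.png

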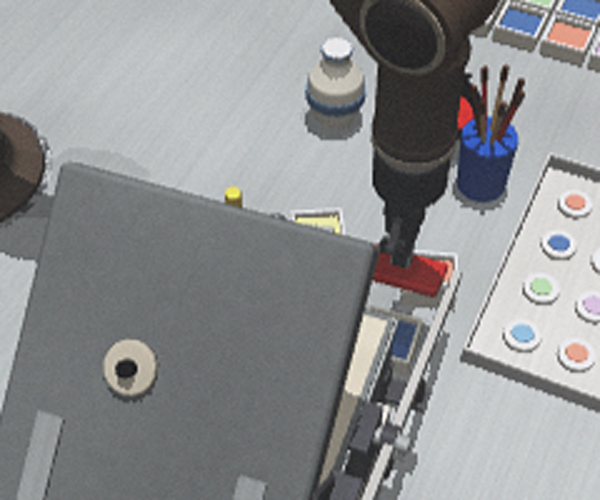

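```bash
python3 - <<'E'
from h import *
S=load("side",7)
yaw=-1.4695;ex=np.array([np.cos(yaw),np.sin(yaw),0]);ey=np.array([-ex[1],ex[0],0]);z=np.array([0,0,1.])
c=np.array([.533,-.262,0])
for hz in(.2,.225):
  for a in(.55,.6,.65,.71,.75):
    H=c+.14*ex+hz*z
    e=H-.28*(np.cos(a)*ex-np.sin(a)*z)+(.25-hz)*(np.cos(a)*z+np.sin(a)*ex)
    print(hz,a,proj(S,e-.13*ey).round(1),proj(S,e+.13*ey).round(1))
E
python3 -m inch '[[[0,0,-0.002],[0,0,0],-1],[[0,0,0],[0,0,0],-1],[[0,0,0],[0,0,0],-1],[[0,0,0],[0,0,0],-1],[[0,0,0],[0,0,0],-1],[[0,0,0],[0,0,0],-1],[[0,0,0],[0,0,0],-1],[[0,0,0],[0,0,0],-1],[[0,0,0],[0,0,0],-1],[[0,0,0],[0,0,0],-1]]'; python3 snap.py 8; 
```

```text
0.2 0.55 [224.7 204. ] [344.2 235.5]
0.2 0.6 [221.8 203.8] [343.1 235.7]
0.2 0.65 [218.7 203.8] [341.9 236.3]
0.2 0.71 [214.8 204.4] [340.3 237.5]
0.2 0.75 [212.1 205. ] [339.1 238.7]
0.225 0.55 [227.2 198.6] [346.2 229.5]
0.225 0.6 [224.6 197.6] [345.3 229. ]
0.225 0.65 [221.7 197. ] [344.3 228.9]
0.225 0.71 [218.1 196.7] [342.9 229.2]
0.225 0.75 [215.5 196.8] [341.9 229.7]
clock: 12.05
eef_pos: [0.6121, 0.0132, 0.1398]
tool_rot: [-0.032, 0.704, 0.031, 0.708]
wrist_force: [-3.2, -6.1, 22.7]
gripper_width: -0.004
12.15 [0.6121 0.0133 0.1398] [-4.3 -6.8 22.5] [-0.4   0.53  0.42  1.77 -0.26  0.9   1.79]
tip in side px [350.14089246 244.83684429]
```

View pics/s8.png

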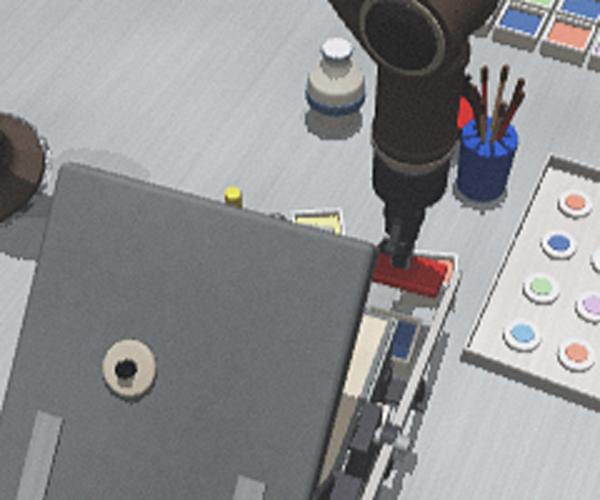

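View pics/t8.png

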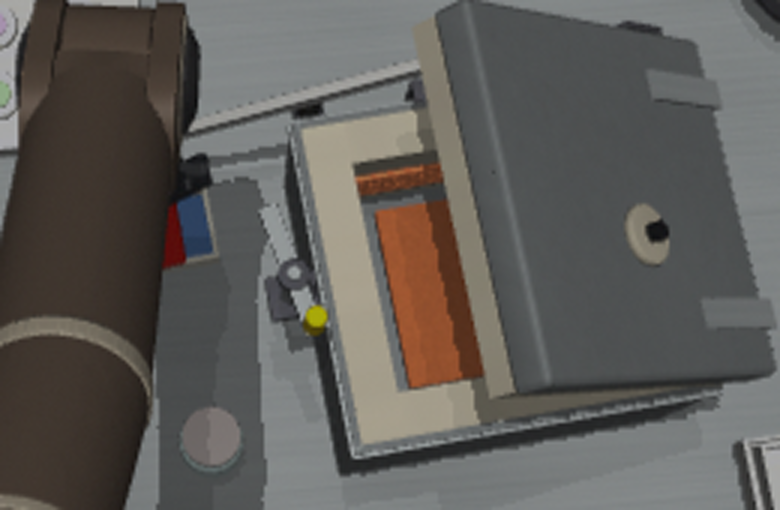

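The side view has the lid's corners at px (216,206) and (340,238), which matches 0.71 rad. The top view shows the catch lying along the front with its knob at crop (316,320), and the jar and dishes undisturbed. The last 1.4 mm of travel added about 5 N, so the rubber stop is taking the load. I'm handing in.

```bash
python3 - <<'E'
from bench import r
print(r.hand_in()); s=r.sense(); print(s["clock"],s["eef_pos"],s["wrist_force"])
E
```

```text
the job is handed in; nothing more can be done
None
the job is handed in; nothing more can be done
```

The kiln is open, and I handed the job in at about 12 s with the shut fingertips still pressing the lever down at its stop.

- **Catch:** I pushed the yellow knob round to about 1.65–1.7 rad, measured in the side view. The top view afterwards shows the bar lying along the kiln's front.
- **Lever and lid:** I pressed the red plate straight down at about 30–80 mm/s. The lid's corners in the side view match about 0.71 rad, its fully raised position.
- **Final push:** The wrist reads about 22 N upwards and was steady between the last two readings. The last 1.4 mm of travel added about 5 N, so the rubber stop is taking the load. The fingertips sit roughly 5–10 mm below where I expected the unloaded stop. That is more than the rubber should give at this force, and I put the rest down to measurement error.
- **Surroundings:** In the last pictures the fingers are well away from the lid. The jar, vase, cup and those dishes that can be seen look unmoved; the bowl is mostly hidden behind the arm. I checked this by eye and did not measure it.

No check failed. The hand-in gave no verdict, and I could not read the state after it.

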